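# Reverse the probe lever on the test rig

## Task

The probe lever on the test rig is parked with its black probe head pointing away from the brass socket. Lift the lever right off its pivot pin, turn it end for end, and lower it back over the pin without dropping it, keeping hold until it is down, so that it lies flat and fully home with the probe head seated in the brass socket; then let go.

Things in the scene. Friction and masses are not known exactly. Their poses are not given: they have to be found in the camera images.
- lever_grip (a point): Where to grip the probe lever: its balance point, mid-section. A flat level steel bar 24 mm wide, 16 thick, 0.45 kg, bare for 20 mm behind and ahead of here. x runs along it from eye to head, z up. Eye centre 45 mm behind; black head 52 mm across centred 65 mm ahead, its top 22 mm above here, underside level with the bar's, with a nose 14 mm across, 10 long below. A like lever on the counter is a spare.
- lever_eye (a point): Centre of the lever's round eye, half-way up its 16 mm thickness: 48 mm outside, a 30 mm hole right through. A plain tail 24 mm wide reaches 70 mm behind it; the probe head is centred 110 mm ahead. Axes as lever_grip.
- rig_pin (a point): Top of the upright pivot pin, 12 mm across, tapered tip, amid the fixed aluminium rig (plate 290 x 150 x 12 mm). It stands 35 mm above a 44 mm wide collar on which the eye rests: lever down, the eye's centre is 27 mm below here. x points to the socket, z up. Two 12 mm stop posts 60 mm either side along y, 13 mm lower, stop any swinging round. Parking block under the head at x = -110 mm, top 45 mm lower.
- rig_socket (a point): Centre of the open mouth of the round brass socket on the rig, level with its rim: 52 mm outside, 44 inside, 24 deep, 110 mm from the pin's axis along x, 35 mm below the pin's top, level with the collar. When home, the probe head's nose hangs in it and the head's flat underside rests on the rim. Axes as rig_pin.
There are look-alikes about, which are no part of the job. Of the things like the part that bears lever_grip, leave any that is brown; of the rest the larger one is meant.

How it is judged:
On the way, in this order (a step that is already met when the one before it is completed fails the run):
1. the lever is lifted right off the pin, its underside above the pin's top (z of lever_eye in the frame of rig_pin above 0.009 m), for 0.1 s.
2. the lever, turned end for end, is lowered over the pin to within 12 mm of fully down while still held (horizontal distance between lever_eye and rig_pin below 0.013 m and angle between the x axis of lever_eye and the x axis of rig_pin, either way round below 0.25 rad and x of rig_socket in the frame of lever_eye above 0.08 m and z of lever_eye in the frame of rig_pin below -0.015 m and contact force between the fingers and lever above 1 N), for 0.1 s.
At the end, for the whole second after the job is handed in: The lever is back on the pin (eye centre within 13 mm of the pin's axis and within 4 mm of fully down), its probe head on the socket's side, in line with the rig within 14 degrees, and lies flat within 3 degrees with the head's nose in the brass socket (horizontal distance between lever_eye and rig_pin below 0.013 m and angle between the x axis of lever_eye and the x axis of rig_pin, either way round below 0.25 rad and x of rig_socket in the frame of lever_eye above 0.08 m and z of lever_eye in the frame of rig_pin below -0.023 m and angle between lever_eye's own z axis and vertical below 0.05 rad); the robot touches nothing.
It also fails if it takes over 42 s, if anything falls off the work surface, if the arm or the gripper's body presses on something with over 40 N, if the wrist force passes 120 N, or if a joint passes its speed limit or range.

## Robot

A 7-joint arm with a two-finger parallel gripper is mounted at the origin on the work surface. World frame = base frame: x ahead of the robot, y to its left, z up, the work surface at z = 0. Lengths are in m, angles in rad, forces in N, time in s.
With the tool pointing down it reaches from about 0.425 to 0.925 m from the base axis. Payload 6.8 kg.
Tool frame: the origin (TCP) lies midway between the tips of the shut fingers; the grasp point (between the pads) lies 19 mm behind it; z points along the fingers, y is the line along which they close (so a half turn about z gives the same grasp; the last joint's range is limited). The gripper opens to 85 mm and grips with 20 to 120 N. Pads are 22 mm wide; open, the fingers measure 114 mm over their backs; the gripper's body (76 mm by 85 mm) begins 54 mm behind the grasp point. The pads swing forward as they close: fully open they stand 13 mm farther back than shut.
Start: joints at [-1.434, 0.477, 0.022, 1.555, -0.011, 1.109, -0.083], TCP at [0.164, 0.655, 0.231] pointing down, gripper open.
Joint ranges: [-2.96, 2.96], [-0.34, 2.1], [-1.41, 1.46], [0.24, 2.44], [-1.37, 4.51], [0.17, 1.92], [-2.96, 2.96]. Speed limits (rad/s): [2.39, 2.39, 3.14, 3.14, 3.14, 3.14, 3.14].

## Interface

Orientations are given as [roll, pitch, yaw] about the fixed x, y, z axes, in that order (R = Rz(yaw) Ry(pitch) Rx(roll)).
In Python, from plant import * gives the robot as it stands.
- The arm moves only by the tool send_rows, never from a script. Its argument "plan" is a list of rows, each a list of 3 entries, a list of its own where there are three numbers: the opening, from -1 (shut) to 1 (fully open), then the shift along the tool's x, y, z scaled (see below), then the turn about the tool's z scaled (see below). A call has 1 to 10 rows; each row shifts and turns the commanded pose from where the row before left it, along the tool's axes as they then stand; what a row does not reach is not made up. The controller multiplies each number of a shift by 0.04 m and each number of a turn by 4 degrees. A row lasts 1/12 s, in which the tool goes at most 41.7 mm and 7.16 degrees, less where a joint would pass 70% of its speed; a pose out of reach is approached as far as the arm can. A call with a number of a shift or a turn outside -1 to 1 is refused whole. A call with a gripper value outside its range is refused whole. The fingers move at their own pace and stop on an object; "newtons" is the grip in N (left out, the last holds). Time passes only in rows, so rows that do not move let the fingers close. It gives the time, the measured TCP pose, the force, the opening and the grip force at its end, in the units of the state.
- state(): the state, without advancing time (a new reading comes with each control period).
- get_image(name): name is "scene" or "top" or "wrist"; returns (picture, depth): 480x640x3 uint8, blue, green, red; 480x640 float32, m along the optical axis (not along the pixel's ray), 0 where there is no reading.
- camera_model(name): a dict with "fx", "fy", "cx", "cy" (pixels), "origin" and "attitude" of the camera in the world; the wrist camera has in their place "mount" (4x4, takes a point from camera to tool coordinates, whose origin is the TCP and whose axes are the flange's). Camera axes: x right, y down, z forward; pixel columns grow to the right and rows downward; lengths in m; the calibration is good to about 2 mm. A picture is of the moment at which its call begins: read the wrist's pose just before it. camera_model takes no time and is no camera call.
- sign_off(): hands the job in; it is judged then, once.
The state is a dict: "t": time; "joint_positions": joint angles; "joint_vel": joint speeds; "tau": joint torques, N m; "eef_pos": TCP position; "tool_rot": TCP orientation; "contact_force": force on the tool from outside, world axes, zero at the start; "wrist_torque": the same for the moment, N m; "width": finger opening in m; "finger_force": force on a finger pad.
Only numpy, scipy, OpenCV 4.12 (cv2) and the standard library are available. Lean on these libraries where they do the work, as an engineer would, in place of code of your own. Each camera call takes 0.05 s, during which the arm holds its last target. There are 200 camera calls.

## Working session

There is one attempt and no reset: what is moved stays moved. The work goes in short steps, Python scripts to look and compute and a tool call to move; the robot and the scene stay as the last step left them, time stands still between calls to the robot, and variables do not carry over. Pictures are saved under pics/ and viewed, at most 11 in all, crops included, and the job is handed in when it is done.

Besides the shell and the picture viewer there is one more tool, called after ">>>" by a JSON object that holds its "name" and its "arguments". send_rows: Moves the arm, as the interface text tells. Its arguments: {"type":"object","properties":{"plan":{"type":"array"},"newtons":{"type":"number"}},"required":["plan"]}

```bash
mkdir -p pics; ls
cat > h.py <<'E'
from plant import *
import numpy as np, cv2
from scipy.spatial.transform import Rotation as R
def snap(n,f):
    s=state(); im,d=get_image(n); cv2.imwrite(f'pics/{f}.png',im); np.savez(f'{f}.npz',im=im,d=d,p=s['eef_pos'],r=s['tool_rot']); return im,d
E
python3 - <<'E'
from h import *
s=state(); print({k:np.round(v,3).tolist() for k,v in s.items()})
for n in("top","scene"): snap(n,n+"0"); print(camera_model(n))
print(camera_model("wrist"))
E
```

```text
pics
{'t': 0.0, 'joint_positions': [-1.434, 0.478, 0.022, 1.556, -0.011, 1.109, -0.083], 'joint_vel': [-0.001, -0.0, 0.001, -0.0, 0.001, -0.001, 0.0], 'tau': [-0.002, -59.645, 1.607, -28.12, 0.012, 0.009, -0.0], 'eef_pos': [0.163, 0.654, 0.23], 'tool_rot': [-3.14, 0.0, 2.897], 'contact_force': [-0.128, -0.174, -0.399], 'wrist_torque': [0.033, -0.034, -0.054], 'finger_force': 0.0, 'width': 0.085}
{'fx': 432.9931261744585, 'fy': 432.9931261744585, 'cx': 316.91096874602505, 'cy': 237.46372764843466, 'origin': array([ 0.33511602, -0.10604611,  1.08096278]), 'attitude': array([-2.96883736,  0.00914768, -1.59267395])}
{'fx': 622.3057713264615, 'fy': 622.3057713264615, 'cx': 315.7609693866052, 'cy': 247.1693488574947, 'origin': array([1.00587367, 0.5530874 , 0.94295528]), 'attitude': array([-2.37824782e+00,  3.87914402e-04,  2.51159631e+00])}
{'fx': 346.49196923148105, 'fy': 346.49196923148105, 'cx': 321.54487754372764, 'cy': 243.03999790653774, 'mount': array([[-4.43713655e-04, -9.59651619e-01, -2.81191346e-01,
         7.24359368e-02],
       [ 9.99999503e-01, -1.74856547e-04, -9.81225311e-04,
         1.94123327e-03],
       [ 8.92466310e-04, -2.81191642e-01,  9.59651220e-01,
        -1.42500931e-01],
       [ 0.00000000e+00,  0.00000000e+00,  0.00000000e+00,
         1.00000000e+00]])}
```

View pics/top0.png

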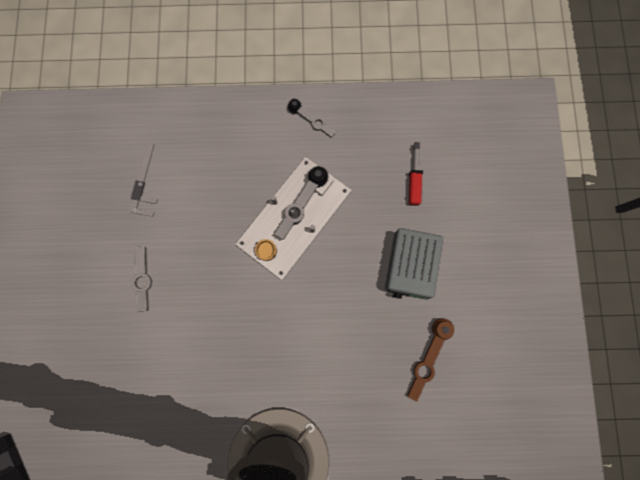

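View pics/scene0.png

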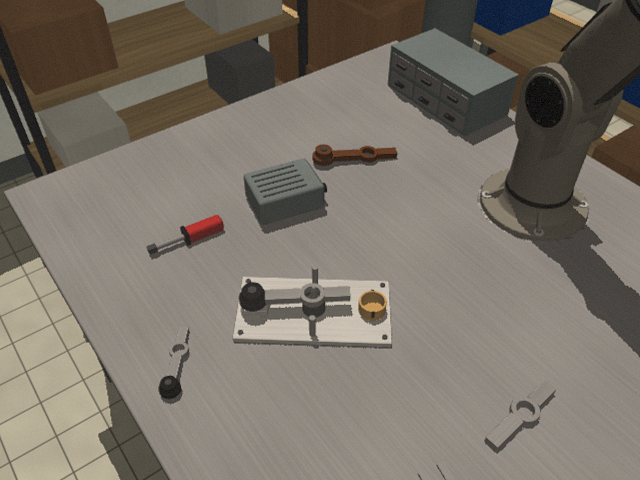

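Top view: the lever on the rig has its head at (318,176), eye at (293,213) and tail at (279,235), with the socket at (265,250). Its look-alikes are the smaller lever at (310,118), the brown one at (430,360) and a headless bar at (143,280). The grey lever on the rig fits: it isn't brown, it's the larger one, and it's on the pin. I'll confirm that in an enlarged crop.

Run:
```python
from h import *
z=np.load('top0.npz'); im=z['im'];d=z['d']
c=im[140:290,220:370]; cv2.imwrite('pics/topc.png',cv2.resize(c,(600,600),interpolation=cv2.INTER_CUBIC))
z=np.load('scene0.npz'); c=z['im'][255:355,225:400]; cv2.imwrite('pics/scenec.png',cv2.resize(c,(800,457),interpolation=cv2.INTER_CUBIC))
```

```text
(no output)
```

View pics/topc.png

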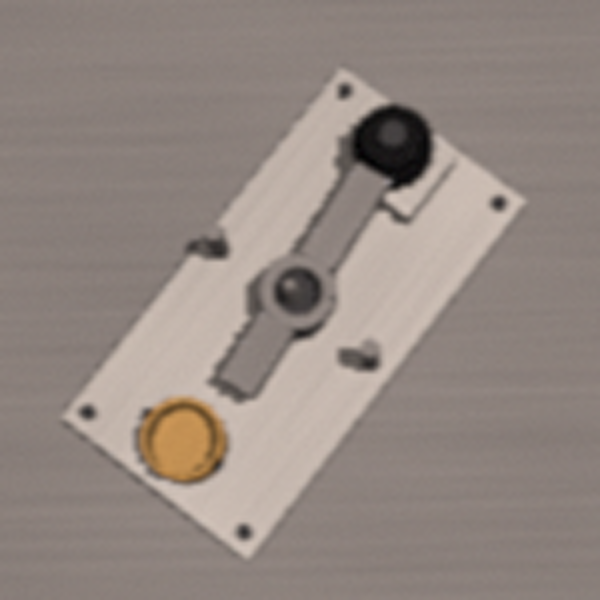

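View pics/scenec.png

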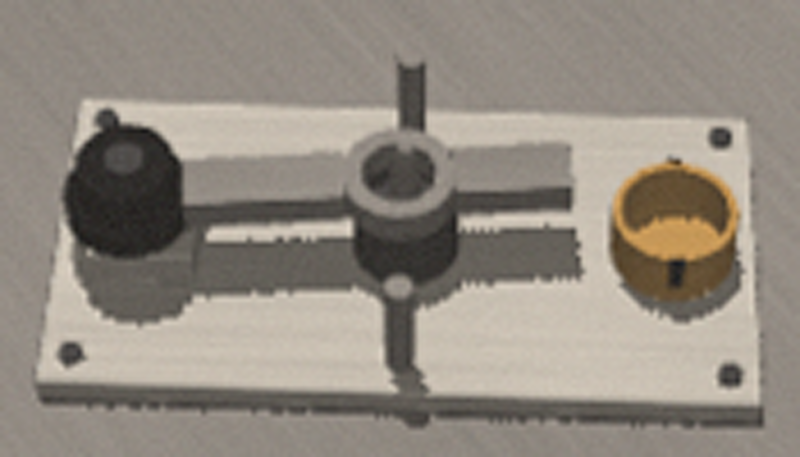

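The crops confirm it: grey bar, black head on the parking block, eye on the collar (top crop: head at (393,145), eye at (297,292), socket at (182,440), posts at (217,240) and (370,350)). Next I'll take metric points from the depth.

```bash
cat >> h.py <<'E'
def camT(n,z):
    m=camera_model(n)
    if 'mount' in m:
        T=np.eye(4);T[:3,:3]=R.from_euler('xyz',z['r']).as_matrix();T[:3,3]=z['p'];T=T@m['mount']
    else:
        T=np.eye(4);T[:3,:3]=R.from_euler('xyz',m['attitude']).as_matrix();T[:3,3]=m['origin']
    return m,T
def cloud(n,f):
    z=np.load(f+'.npz');m,T=camT(n,z);d=z['d'];v,u=np.mgrid[:480,:640]
    P=np.stack([(u-m['cx'])/m['fx']*d,(v-m['cy'])/m['fy']*d,d],-1)
    return z['im'],d,P@T[:3,:3].T+T[:3,3]
def ray(n,f,u,v,h):
    "point on pixel's ray at height h"
    z=np.load(f+'.npz');m,T=camT(n,z)
    r=T[:3,:3]@[(u-m['cx'])/m['fx'],(v-m['cy'])/m['fy'],1]; return T[:3,3]+r*(h-T[2,3])/r[2]
E
python3 - <<'E'
from h import *
im,d,P=cloud('top','top0')
f=lambda x,y:(220+x/4,140+y/4)
for nm,x,y in[('head',393,145),('bar',342,215),('bar2',320,250),('eyeR',268,290),('eyeL',325,300),('pin',302,285),('tail',250,355),('sockbot',182,440),('plate',120,400),('plate2',430,230),('table',60,200)]:
    u,v=f(x,y); print(nm,np.round(P[int(round(v)),int(round(u))],4))
im,d,Q=cloud('scene','scene0')
g=lambda x,y:(225+x*175/800,255+y*100/457)
for nm,x,y in[('head',123,155),('bar',260,170),('eyefront',405,215),('pin?',400,155),('tail',510,165),('sockrim',675,170),('rimfront',675,243),('plate',250,350)]:
    u,v=g(x,y); print(nm,np.round(Q[int(round(v)),int(round(u))],4))
E
```

```text
head [ 0.3351 -0.106   1.081 ]
bar [ 0.6227 -0.0763  0.056 ]
bar2 [ 0.6037 -0.0611  0.0529]
eyeR [ 0.5791 -0.0291  0.0538]
eyeL [ 0.571  -0.0631  0.053 ]
pin [ 0.584  -0.0505  0.0419]
tail [ 0.5367 -0.0169  0.0565]
sockbot [0.4925 0.027  0.0155]
plate [0.5193 0.0675 0.0119]
plate2 [ 0.6239 -0.1309  0.0091]
table [0.6533 0.1088 0.0009]
head [ 0.6694 -0.1069  0.0679]
bar [ 0.6231 -0.0785  0.054 ]
eyefront [ 0.5894 -0.0241  0.0545]
pin? [ 0.5815 -0.0412  0.0693]
tail [ 0.5388 -0.0212  0.0528]
sockrim [0.4785 0.0118 0.0392]
rimfront [0.4884 0.0265 0.0132]
plate [ 0.6619 -0.0302  0.0145]
```

>>> {"name": "send_rows", "arguments": {"plan": [[1,[0,0,0],0.95],[1,[0,0,0],0.95],[1,[0,0,0],0.95],[1,[0,0,0],0.95],[1,[0,0,0],0.95],[1,[-0.756,-0.36,0],0],[1,[-0.756,-0.36,0],0],[1,[-0.756,-0.36,0],0],[1,[-0.756,-0.36,0],0],[1,[-0.756,-0.36,0],0]]}}

```text
t: 0.93
eef_pos: [0.2516, 0.5104, 0.2309]
tool_rot: [-3.141, 0.0, 2.565]
contact_force: [0.6, -0.9, 0.4]
width: 0.0855
finger_force: 0.0
```

>>> {"name": "send_rows", "arguments": {"plan": [[1,[-0.756,-0.36,0],0],[1,[-0.756,-0.36,0],0],[1,[-0.756,-0.36,0],0],[1,[-0.756,-0.36,0],0],[1,[-0.756,-0.36,0],0],[1,[-0.756,-0.36,0],0],[1,[-0.756,-0.36,0],0],[1,[-0.756,-0.36,0],0],[1,[-0.756,-0.36,0],0],[1,[-0.756,-0.36,0],0]]}}

```text
t: 1.77
eef_pos: [0.4265, 0.2249, 0.2312]
tool_rot: [-3.141, -0.0, 2.565]
contact_force: [0.3, 0.6, -0.2]
width: 0.0854
finger_force: 0.0
```

>>> {"name": "send_rows", "arguments": {"plan": [[1,[-0.756,-0.36,0.1],0],[1,[-0.756,-0.36,0.1],0],[1,[-0.756,-0.36,0.1],0],[1,[-0.756,-0.36,0.1],0],[1,[-0.756,-0.36,0.1],0],[1,[-0.756,-0.36,0.1],0],[1,[-0.756,-0.36,0.1],0],[1,[-0.756,-0.36,0.05],0],[1,[-0.756,-0.36,0],0],[1,[-0.756,-0.36,0],0]]}}

```text
t: 2.6
eef_pos: [0.6014, -0.0603, 0.2007]
tool_rot: [-3.141, -0.001, 2.565]
contact_force: [1.1, 0.1, 0.9]
width: 0.0851
finger_force: 0.0
```

Run:
```python
from h import *
im,d=snap('wrist','w0')
print(np.round(state()['joint_positions'],3))
```

```text
[-0.35   0.423  0.472  1.781 -0.22   0.988  1.196]
```

View pics/w0.png

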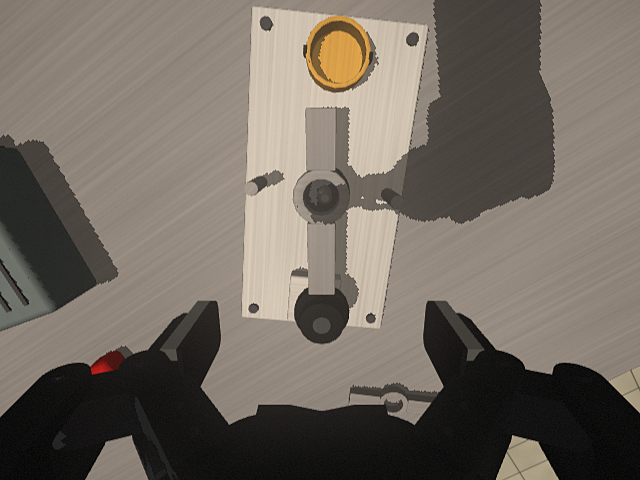

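Wrist view: socket at (338,53), eye at (321,195), bar centreline at x≈321, head at (321,318), posts at (253,187) and (388,196). I'll enlarge the eye and socket.

Run:
```python
from h import *
im=np.load('w0.npz')['im'][10:350,230:440]; im=np.clip(im.astype(float)*1.5,0,255).astype(np.uint8)
im=cv2.resize(im,(525,850),interpolation=cv2.INTER_CUBIC)
a=np.hstack([cv2.resize(np.load('w0.npz')['im'][150:240,270:370],(500,450),interpolation=cv2.INTER_CUBIC)*1,cv2.resize(np.load('w0.npz')['im'][5:95,290:390-30],(300,386),interpolation=cv2.INTER_CUBIC)[:386].repeat(1,0) if 0 else cv2.copyMakeBorder(cv2.resize(np.load('w0.npz')['im'][10:100,300:375],(300,360),interpolation=cv2.INTER_CUBIC),0,90,0,0,cv2.BORDER_CONSTANT)])
cv2.imwrite('pics/w0c.png',np.clip(a*1.6,0,255).astype(np.uint8))
i,d,P=cloud('wrist','w0')
for u,v in[(321,255),(321,235),(321,130),(300,195),(341,195),(338,32),(366,53),(310,53),(338,88),(253,187),(321,320),(260,250),(270,60)]: print(u,v,np.round(P[v,u],4))
```

```text
321 255 [ 0.6204 -0.0718  0.0554]
321 235 [ 0.6049 -0.0618  0.0566]
321 130 [ 0.5333 -0.0151  0.0565]
300 195 [ 0.5668 -0.0577  0.056 ]
341 195 [ 0.5853 -0.0292  0.0562]
338 32 [0.4751 0.0395 0.018 ]
366 53 [0.5038 0.0463 0.0396]
310 53 [0.4798 0.0093 0.0397]
338 88 [0.5131 0.0145 0.0375]
253 187 [ 0.5402 -0.0851  0.0619]
321 320 [ 0.6654 -0.101   0.0729]
260 250 [ 0.5945 -0.128   0.0125]
270 60 [ 0.4603 -0.02    0.0137]
```

View pics/w0c.png

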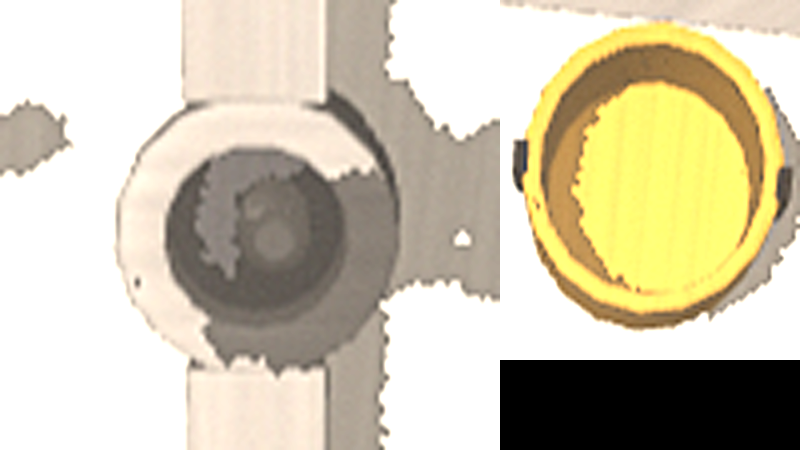

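Run:
```python
from h import *
i,d,P=cloud('wrist','w0')
r=lambda u,v,h:ray('wrist','w0',u,v,h)
eye=r(321.6,196.8,.0555); pin=r(324.2,197.8,.0745); so=r(338.3,52,.039); head=r(321.5,325,.077)
b1=r(320.9,160,.0555); b2=r(321.4,232,.0555); b3=r(321.3,270,.0555)
for n in 'eye pin so head b1 b2 b3'.split(): print(n,np.round(eval(n),4))
an=lambda a:np.degrees(np.arctan2(a[1],a[0]))
print('rig',np.linalg.norm((so-pin)[:2]),an(so-pin),'lever',an(b1-b3), an(eye-b3))
p1=r(253,187,.062);p2=r(388,196,.062);print('posts',p1,p2,(p1+p2)/2,an(p2-p1))
# scene check
print('scene pin', ray('scene','scene0',225+405*175/800,255+150*100/457,.0745),'sock',ray('scene','scene0',225+675*175/800,255+203*100/457,.039))
print('top sock', ray('top','top0',220+183/4,140+440/4,.039))
m=(abs(P[...,2]-.0555)<.004)&(np.hypot(P[...,0]-eye[0],P[...,1]-eye[1])<.13)
m[:,:]&=(np.arange(640)[None]>295)&(np.arange(640)[None]<345)&(np.arange(480)[:,None]<292)
q=P[m][:,:2];c=q.mean(0);v=np.linalg.svd(q-c,full_matrices=False)[2][0];print('bar fit',c,an(v),m.sum(),np.median(P[m][:,2]))
```

```text
eye [ 0.5779 -0.0435  0.0555]
pin [ 0.5772 -0.0407  0.0745]
so [0.4912 0.0285 0.039 ]
head [ 0.6678 -0.1021  0.077 ]
b1 [ 0.5525 -0.0278  0.0555]
b2 [ 0.6031 -0.0602  0.0555]
b3 [ 0.6322 -0.0792  0.0555]
rig 0.11031090174058764 141.19199949767938 lever 147.14587271606297 146.7301624371777
posts [ 0.54018575 -0.08512527  0.062     ] [0.60592416 0.00263193 0.062     ] [ 0.57305496 -0.04124667  0.062     ] 53.163330795767564
scene pin [ 0.58002728 -0.03823557  0.0745    ] sock [0.49034055 0.02512666 0.039     ]
top sock [0.48907013 0.02464218 0.039     ]
bar fit [ 0.57932806 -0.0455646 ] -32.868915597515596 5111 0.05599028121624772
```

Measured: eye at (0.578, -0.043), pin at (0.577, -0.041), and pin to socket 110.3 mm, which matches the given 110. Heights agree too: collar 0.039, bar top 0.056. The lever's yaw is about -33°, the rig x axis about 142°. Now I'll descend to the grip point at (0.6157, -0.068).

>>> {"name": "send_rows", "arguments": {"plan": [[1,[-0.2,0.03,0.6],0],[1,[-0.2,0,0.8],0],[1,[0,0,0.8],0],[1,[0,0,0.8],0],[1,[0,0,0.6],0],[1,[0,0,0.4],0],[1,[0,0,0.2],0],[1,[0,0,0.07],0],[1,[0,0,0],0]]}}

```text
t: 3.4
eef_pos: [0.6152, -0.0667, 0.0303]
tool_rot: [-3.141, -0.0, 2.565]
contact_force: [-0.1, -0.5, 0.4]
width: 0.0853
finger_force: 0.0
```

>>> {"name": "send_rows", "arguments": {"plan": [[-1,[0,0,0],0],[-1,[0,0,0],0],[-1,[0,0,0],0],[-1,[0,0,0],0],[-1,[0,0,0],0],[-1,[0,0,0],0],[-1,[0,0,0],0],[-1,[0,0,0],0],[-1,[0,0,0],0],[-1,[0,0,0],0]], "newtons": 80}}

```text
t: 4.23
eef_pos: [0.6155, -0.0673, 0.0314]
tool_rot: [3.141, 0.001, 2.565]
contact_force: [-2.6, -1.1, 6.3]
width: 0.0226
finger_force: 79.6
```

>>> {"name": "send_rows", "arguments": {"plan": [[-1,[0,0,-0.1],0],[-1,[0,0,-0.2],0],[-1,[0,0,-0.25],0],[-1,[0,0,-0.3],0],[-1,[0,0,-0.3],0],[-1,[0,0,-0.3],0],[-1,[0,0,-0.3],0],[-1,[0,0,-0.3],0],[-1,[0,0,-0.2],0],[-1,[0,0,0],0]]}}

```text
t: 5.07
eef_pos: [0.6167, -0.0669, 0.1229]
tool_rot: [3.139, 0.003, 2.565]
contact_force: [0.8, -0.1, -3.4]
width: 0.0223
finger_force: 78.8
```

Run:
```python
from h import *
snap('wrist','w1'); i,d,P=cloud('wrist','w1')
s=state();print(s['eef_pos'],s['finger_force'],s['contact_force'])
```

```text
[ 0.61602876 -0.06671422  0.12172195] 78.7979257106781 [ 0.09469182  0.44585075 -4.51852205]
```

View pics/w1.png

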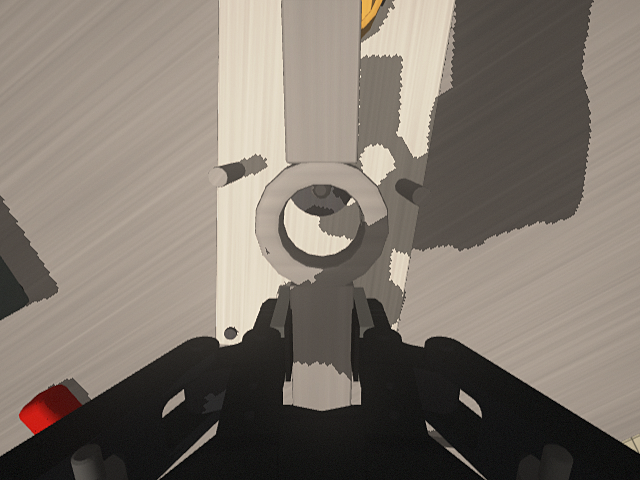

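The lever is held level and clear: eye centre at (321.5,222), pin tip visible at (321,190). Next is the turn of about 185°, i.e. tool yaw 147° → -38° in the direction joint 7 allows.

Run:
```python
from h import *
i,d,P=cloud('wrist','w1')
z=np.load('w1.npz'); 
for u,v in[(268,222),(376,222),(321,172),(321,275),(321,100),(321,30)]: print(u,v,np.round(P[v,u],4))
h=np.median([P[222,268][2],P[222,376][2]])
e=ray('wrist','w1',321.5,222,h); p=ray('wrist','w1',321.5,190,.0745)
print(e,p, z['p'], z['r']); T=R.from_euler('xyz',z['r']); print('eye in tool',T.inv().apply(e-z['p']))
```

```text
268 222 [ 0.5685 -0.0562  0.1476]
376 222 [ 0.5893 -0.0247  0.1466]
321 172 [ 0.5643 -0.0314  0.1471]
321 275 [ 0.5952 -0.0516  0.1472]
321 100 [ 0.5456 -0.0193  0.1481]
321 30 [ 0.5292 -0.0086  0.1475]
[ 0.57875327 -0.04067165  0.14708619] [ 0.57781197 -0.03994961  0.0745    ] [ 0.61665796 -0.06689543  0.12293154] [3.13948613e+00 3.08845459e-03 2.56506867e+00]
eye in tool [ 0.04599798  0.00137386 -0.02429399]
```

>>> {"name": "send_rows", "arguments": {"plan": [[-1,[0,0,0],0.5],[-1,[0,0,0],1],[-1,[0,0,0],1],[-1,[0,0,0],1],[-1,[0,0,0],1],[-1,[0,0,0],1],[-1,[0,0,0],1],[-1,[0,0,0],1],[-1,[0,0,0],1],[-1,[0,0,0],1]]}}

```text
t: 5.95
eef_pos: [0.6146, -0.0665, 0.1195]
tool_rot: [-3.14, -0.001, 1.899]
contact_force: [-0.3, 0.6, -6.2]
width: 0.0225
finger_force: 78.7
```

>>> {"name": "send_rows", "arguments": {"plan": [[-1,[0,0,0],1],[-1,[0,0,0],1],[-1,[0,0,0],1],[-1,[0,0,0],1],[-1,[0,0,0],1],[-1,[0,0,0],1],[-1,[0,0,0],1],[-1,[0,0,0],1],[-1,[0,0,0],1],[-1,[0,0,0],1]]}}

```text
t: 6.78
eef_pos: [0.6147, -0.0663, 0.1195]
tool_rot: [-3.14, 0.001, 1.201]
contact_force: [-0.0, -0.1, -4.9]
width: 0.0228
finger_force: 78.7
```

>>> {"name": "send_rows", "arguments": {"plan": [[-1,[0,0,0],1],[-1,[0,0,0],1],[-1,[0,0,0],1],[-1,[0,0,0],1],[-1,[0,0,0],1],[-1,[0,0,0],1],[-1,[0,0,0],1],[-1,[0,0,0],1],[-1,[0,0,0],1],[-1,[0,0,0],1]]}}

```text
t: 7.62
eef_pos: [0.6148, -0.0662, 0.1195]
tool_rot: [-3.141, 0.001, 0.503]
contact_force: [0.2, -0.3, -5.6]
width: 0.0225
finger_force: 78.7
```

>>> {"name": "send_rows", "arguments": {"plan": [[-1,[0,0,0],1],[-1,[0,0,0],1],[-1,[0,0,0],1],[-1,[0,0,0],1],[-1,[0,0,0],1],[-1,[0,0,0],1],[-1,[0,0,0],1],[-1,[0,0,0],1],[-1,[0,0,0],1],[-1,[0,0,0],1]]}}

```text
t: 8.45
eef_pos: [0.6149, -0.0661, 0.1195]
tool_rot: [-3.141, 0.002, -0.195]
contact_force: [0.8, -1.1, -5.1]
width: 0.0226
finger_force: 78.7
```

>>> {"name": "send_rows", "arguments": {"plan": [[-1,[0,0,0],1],[-1,[0,0,0],1],[-1,[0,0,0],1],[-1,[0,0,0],1],[-1,[0,0,0],1],[-1,[0,0,0],1],[-1,[0,0,0],0.7],[-1,[0,0,0],0]]}}

```text
t: 9.12
eef_pos: [0.6149, -0.0661, 0.1193]
tool_rot: [3.14, 0.002, -0.661]
contact_force: [-1.1, -0.4, -4.4]
width: 0.0224
finger_force: 78.7
```

>>> {"name": "send_rows", "arguments": {"plan": [[-1,[-0.25,0,0],0],[-1,[-0.45,0,0],0],[-1,[-0.5,0,0],0],[-1,[-0.5,0.03,0],0],[-1,[-0.375,0,0],0],[-1,[-0.2,0,0],0],[-1,[0,0,0],0],[-1,[0,0,0],0]]}}

```text
t: 9.78
eef_pos: [0.5429, -0.0115, 0.1206]
tool_rot: [-3.141, -0.0, -0.659]
contact_force: [0.4, -0.3, -5.4]
width: 0.0227
finger_force: 78.8
```

Run:
```python
from h import *
snap('wrist','w2')
```

```text
(no output)
```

View pics/w2.png

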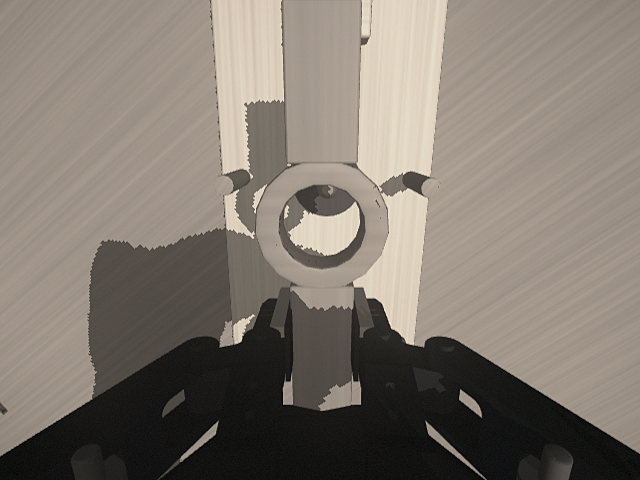

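The lever is now end for end. The pin tip shows at (327,190), the posts at (224,185) and (431,186) are level (so yaw is aligned), and the eye centre is at (322,223).

Run:
```python
from h import *
i,d,P=cloud('wrist','w2'); z=np.load('w2.npz'); T=R.from_euler('xyz',z['r'])
h=np.median([P[222,268][2],P[222,376][2]])
t=lambda q:T.inv().apply(q-z['p'])*1000
print(h,z['p'],z['r'])
print('eye',t(ray('wrist','w2',322,223,h)),'pin',t(ray('wrist','w2',327,190,.0745)))
a=t(ray('wrist','w2',224,185,.0615));b=t(ray('wrist','w2',431,186,.0615));print(a,b,(a+b)/2)
```

```text
0.14471163079428695 [ 0.54289184 -0.01146496  0.12056142] [-3.14115510e+00 -2.80301843e-04 -6.58725289e-01]
eye [ 42.36809781  -1.11951717 -24.13784343] pin [44.55619471  1.72930236 46.07316368]
[ 45.7379777  -57.57777848  59.09944643] [45.10752767 62.07380857 59.0469163 ] [45.42275269  2.24801505 59.07318137]
```

Run:
```python
from h import *
print(camera_model('wrist')); print(camera_model('wrist')['mount'][:3,3])
for f in('w1','w2'):
    z=np.load(f+'.npz');m,T=camT('wrist',z)
    M=R.from_euler('xyz',z['r']); print(z['p'],z['r'],M.inv().apply(T[:3,3]-z['p']),M.inv().apply(T[:3,2]))
```

```text
{'fx': 346.49196923148105, 'fy': 346.49196923148105, 'cx': 321.54487754372764, 'cy': 243.03999790653774, 'mount': array([[-4.42320361e-04, -9.59956279e-01, -2.80149507e-01,
         6.96048130e-02],
       [ 9.99999682e-01, -6.10720854e-04,  5.13815283e-04,
        -1.34536721e-03],
       [-6.64333354e-04, -2.80149190e-01,  9.59956244e-01,
        -1.42498854e-01],
       [ 0.00000000e+00,  0.00000000e+00,  0.00000000e+00,
         1.00000000e+00]])}
[ 0.06960481 -0.00134537 -0.14249885]
[ 0.61665796 -0.06689543  0.12293154] [3.13948613e+00 3.08845459e-03 2.56506867e+00] [ 0.06960481 -0.00134537 -0.14249885] [-2.80149507e-01  5.13815283e-04  9.59956244e-01]
[ 0.54289184 -0.01146496  0.12056142] [-3.14115510e+00 -2.80301843e-04 -6.58725289e-01] [ 0.06960481 -0.00134537 -0.14249885] [-2.80149507e-01  5.13815283e-04  9.59956244e-01]
```

The camera mount reading drifts between calls, so I'll trust only the pin-to-eye offset within one picture: +2 mm in tool x, +3 mm in tool y.

>>> {"name": "send_rows", "arguments": {"plan": [[-1,[0.05,0.07,0],0],[-1,[0,0,0.2],0],[-1,[0,0,0.3],0],[-1,[0,0,0.3],0],[-1,[0,0,0.2],0],[-1,[0,0,0],0]]}}

```text
t: 10.33
eef_pos: [0.5411, -0.0151, 0.078]
tool_rot: [3.139, 0.003, -0.66]
contact_force: [-0.6, 0.2, -5.8]
width: 0.0225
finger_force: 78.7
```

Run:
```python
from h import *
snap('wrist','w3')
```

```text
(no output)
```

View pics/w3.png

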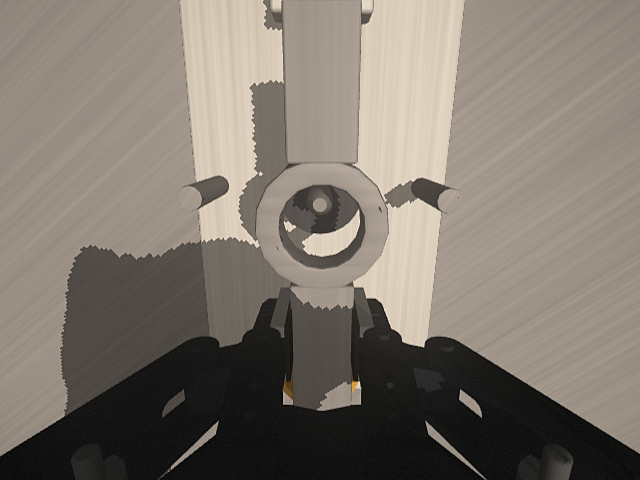

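Pin tip at (320,205), eye at (322,223): the eye is centred over the pin to within 2 mm. Lowering.

>>> {"name": "send_rows", "arguments": {"plan": [[-1,[0.04,-0.02,0.05],0],[-1,[0,0,0.2],0],[-1,[0,0,0.2],0],[-1,[0,0,0.2],0],[-1,[0,0,0.2],0],[-1,[0,0,0.15],0],[-1,[0,0,0.1],0],[-1,[0,0,0],0],[-1,[0,0,0],0]]}}

```text
t: 11.13
eef_pos: [0.5442, -0.0157, 0.0364]
tool_rot: [3.141, 0.0, -0.66]
contact_force: [-0.3, -0.1, -5.4]
width: 0.0226
finger_force: 78.9
```

>>> {"name": "send_rows", "arguments": {"plan": [[-1,[0,0,0.03],0],[-1,[0,0,0.03],0],[-1,[0,0,0.03],0],[-1,[0,0,0],0]]}}

```text
t: 11.47
eef_pos: [0.5443, -0.0155, 0.0328]
tool_rot: [-3.142, 0.0, -0.66]
contact_force: [-0.4, 0.7, -5.0]
width: 0.0227
finger_force: 78.9
```

>>> {"name": "send_rows", "arguments": {"plan": [[-1,[0,0,0.03],0],[-1,[0,0,0.02],0],[-1,[0,0,0],0]]}}

```text
t: 11.72
eef_pos: [0.5444, -0.0156, 0.0314]
tool_rot: [-3.141, 0.0, -0.66]
contact_force: [-2.3, 1.8, 4.0]
width: 0.0225
finger_force: 79.7
```

It's touching down: vertical force went from -5 to +4 N at the same TCP height as at the pick-up. I'll check before letting go.

Run:
```python
from h import *
im,d=snap('wrist','w4'); i,D,P=cloud('wrist','w4')
for u,v in[(268,222),(376,222),(321,172),(321,275),(321,100),(321,30)]: print(u,v,np.round(P[v,u],4))
cv2.imwrite('pics/w4c.png',cv2.resize(im[120:330,180:460],(800,600),interpolation=cv2.INTER_CUBIC))
```

```text
268 222 [ 0.5905 -0.0262  0.0563]
376 222 [ 0.5673 -0.0558  0.0555]
321 172 [ 0.5926 -0.0512  0.0557]
321 275 [ 0.5634 -0.0285  0.0555]
321 100 [ 0.6103 -0.065   0.056 ]
321 30 [ 0.6259 -0.0771  0.0553]
```

View pics/w4c.png

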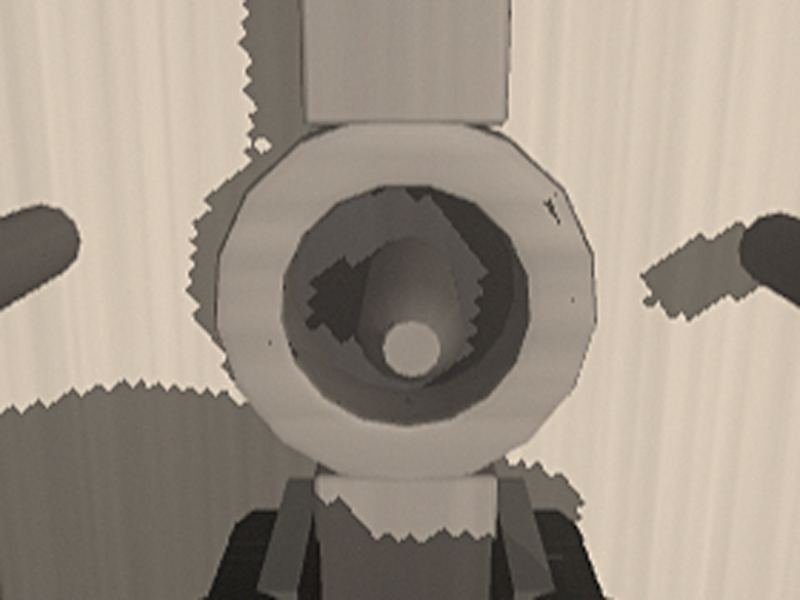

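The crop shows the pin through the eye (tip at (411,348), ring centre at (406,303)). The bar is level at 0.0555, the same height as when parked, so the lever is home. Now I'll open and back off straight up.

>>> {"name": "send_rows", "arguments": {"plan": [[1,[0,0,0],0],[1,[0,0,0],0],[1,[0,0,0],0],[1,[0,0,0],0],[1,[0,0,0],0],[1,[0,0,0],0],[1,[0,0,0],0],[1,[0,0,0],0],[1,[0,0,0],0],[1,[0,0,0],0]]}}

```text
t: 12.6
eef_pos: [0.5443, -0.0156, 0.0309]
tool_rot: [-3.142, 0.0, -0.66]
contact_force: [-0.1, -0.7, 0.1]
width: 0.0854
finger_force: 0.0
```

>>> {"name": "send_rows", "arguments": {"plan": [[1,[0,0,-0.15],0],[1,[0,0,-0.3],0],[1,[0,0,-0.6],0],[1,[0,0,-0.8],0],[1,[0,0,-0.8],0],[1,[0,0,-0.8],0],[1,[0,0,-0.5],0],[1,[0,0,-0.2],0],[1,[0,0,0],0],[1,[0,0,0],0]]}}

```text
t: 13.43
eef_pos: [0.544, -0.0153, 0.1967]
tool_rot: [-3.141, 0.001, -0.66]
contact_force: [0.0, 0.2, -0.2]
width: 0.0853
finger_force: 0.0
```

Run:
```python
from h import *
im,d=snap('wrist','w5'); s,_=snap('scene','scene5')
cv2.imwrite('pics/fin.png',np.hstack([cv2.resize(im[0:360,170:470],(400,480)),cv2.resize(s[240:360,220:320+80],(400,267))[:,:].copy() if 0 else cv2.copyMakeBorder(cv2.resize(s[240:360,230:400],(400,282)),0,198,0,0,cv2.BORDER_CONSTANT)]))
```

```text
(no output)
```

View pics/fin.png

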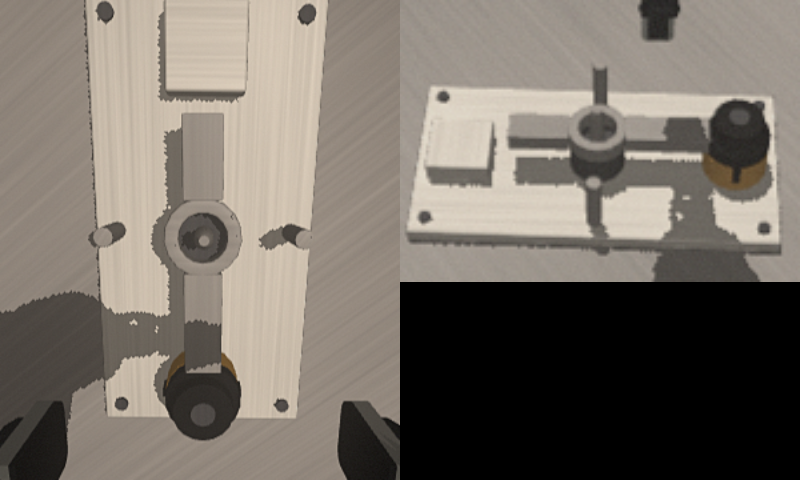

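The lever lies flat on the pin (eye at (203,238), pin inside it), the head sits on the brass socket (right view (738,140)), and the gripper is clear. Handing in.

```bash
python3 -c "
from plant import *
print(sign_off())"
```

```text
the job is handed in; nothing more can be done
None
```

The lever is turned end for end and back down on its pin, flat, with the probe head seated in the brass socket and the gripper clear; I handed the job in at about 13.5 s, and sign-off gave no verdict.

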